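Top up the egg carrier and hold it clear of the bench

TASK

Clear the eggs off the dough bench: take the two eggs left in the pulp tray and stand one, pointed end down like the others, in each of the two empty wells of the wooden egg carrier, setting them in gently, not dropping them. Then lift the full carrier by its middle handle and finish holding it in the air, level and still, about 15 cm above the bench, so that the bench beneath can be wiped; the program ends while still holding it. Do not knock the other things on the bench, tip the carrier or lose an egg.

Things in the scene. Friction and masses are not known exactly. Their poses are not given: they have to be found in the camera images.
- carrier: half-dozen egg carrier, a loose beech stand: deck 200 mm (its x) by 150 mm (y), its top 40 mm above the underside, six 36 mm through-holes (wells) in two rows of three, a paddle handle upright in the middle. Origin: centre of its underside; z up when level. About 0.36 kg empty (varies by a fifth), 0.7 kg full
- handle (a point): middle of the paddle handle's grip, on the carrier's z axis, 92 mm above its underside; axes as the carrier's. Paddle: 16 mm thick along x (two flat faces), 38 mm wide along y, wide from 71 to 115 mm above the underside. Free of eggs along the carrier's x, where fingers fit; eggs 46 mm off along +-y, their tops 9 mm below this point
- well0 (a point): centre of a well of the carrier at the deck's top face, -62 mm along the carrier's x and +46 mm along its y; holds an egg at the start. Axes as the carrier's. A seated egg has its tip 14 mm below this point, its widest part 18 mm above and its top 43 mm above
- well1 (a point): centre of a well of the carrier at the deck's top face, +0 mm along the carrier's x and +46 mm along its y; holds an egg at the start. Axes as the carrier's. A seated egg has its tip 14 mm below this point, its widest part 18 mm above and its top 43 mm above
- well2 (a point): centre of a well of the carrier at the deck's top face, +62 mm along the carrier's x and +46 mm along its y; empty at the start. Axes as the carrier's. A seated egg has its tip 14 mm below this point, its widest part 18 mm above and its top 43 mm above
- well3 (a point): centre of a well of the carrier at the deck's top face, -62 mm along the carrier's x and -46 mm along its y; empty at the start. Axes as the carrier's. A seated egg has its tip 14 mm below this point, its widest part 18 mm above and its top 43 mm above
- well4 (a point): centre of a well of the carrier at the deck's top face, +0 mm along the carrier's x and -46 mm along its y; holds an egg at the start. Axes as the carrier's. A seated egg has its tip 14 mm below this point, its widest part 18 mm above and its top 43 mm above
- well5 (a point): centre of a well of the carrier at the deck's top face, +62 mm along the carrier's x and -46 mm along its y; holds an egg at the start. Axes as the carrier's. A seated egg has its tip 14 mm below this point, its widest part 18 mm above and its top 43 mm above
- tray: grey moulded-pulp egg tray, 164 mm (x) by 114 mm (y), web 32 mm high, with 2 x 3 cells 50 mm apart; fixed. Origin: centre of its underside. Between its cells two small cones stand 12 mm above the web, at x = +25 and -25 mm, y = 0. Two eggs stand in diagonal corner cells, the other four cells are empty
- egg_a: a loose brown hen's egg (58 g, rigid) that stands in the pulp tray, blunt end up: 57 mm tall, 44 mm across at its widest, 32 mm above its origin. Origin: its lower, pointed tip; z axis along the egg from the pointed to the blunt end. At the start its origin lies 18 mm above the bench, its widest part 18 mm above the tray's web, at (-50, +25) mm in the tray's x, y
- egg_b: a loose brown hen's egg (58 g, rigid) that stands in the pulp tray, blunt end up: 57 mm tall, 44 mm across at its widest, 32 mm above its origin. Origin: its lower, pointed tip; z axis along the egg from the pointed to the blunt end. At the start its origin lies 18 mm above the bench, its widest part 18 mm above the tray's web, at (+50, -25) mm in the tray's x, y
- egg_c: an egg of the same kind that stands in well0 of the carrier from the start. Origin: its lower, pointed tip; z axis towards its blunt end
- egg_d: an egg of the same kind that stands in well1 of the carrier from the start. Origin: its lower, pointed tip; z axis towards its blunt end
- egg_e: an egg of the same kind that stands in well4 of the carrier from the start. Origin: its lower, pointed tip; z axis towards its blunt end
- egg_f: an egg of the same kind that stands in well5 of the carrier from the start. Origin: its lower, pointed tip; z axis towards its blunt end
- cutter: bystander: round steel pastry cutter, a ring 48 mm across and 35 mm high, standing between tray and carrier. Origin: centre of its underside
- nozzle: bystander: conical steel piping nozzle, 26 mm across the foot, 42 mm high, standing between tray and carrier. Origin: centre of its foot
- rolling_pin: bystander: straight wooden rolling pin, 45 mm thick, 380 mm long along its y, lying across the far side of the bench. Origin: underside, mid length
- scraper: bystander: bench scraper lying flat at the right, steel blade 150 by 75 mm with a 20 mm round wooden grip. Origin: underside, middle
- ramekin: bystander: white ceramic ramekin, 90 mm across, 45 mm high, at the left. Origin: centre of its underside

How it is judged (in metres and radians):
On the way:
1. all six eggs stand in the carrier's six wells, let go, while the carrier still stands on the bench (((horizontal distance between egg_a and well2 below 0.008 m and z of egg_a in the frame of well2 between -0.018 and -0.008 m and horizontal distance between egg_b and well3 below 0.008 m and z of egg_b in the frame of well3 between -0.018 and -0.008 m) or (horizontal distance between egg_a and well3 below 0.008 m and z of egg_a in the frame of well3 between -0.018 and -0.008 m and horizontal distance between egg_b and well2 below 0.008 m and z of egg_b in the frame of well2 between -0.018 and -0.008 m)) and horizontal distance between egg_c and well0 below 0.008 m and z of egg_c in the frame of well0 between -0.018 and -0.008 m and horizontal distance between egg_d and well1 below 0.008 m and z of egg_d in the frame of well1 between -0.018 and -0.008 m and horizontal distance between egg_e and well4 below 0.008 m and z of egg_e in the frame of well4 between -0.018 and -0.008 m and horizontal distance between egg_f and well5 below 0.008 m and z of egg_f in the frame of well5 between -0.018 and -0.008 m and angle between each of egg_a, egg_b, egg_c, egg_d, egg_e, egg_f's own z axis and vertical below 0.35 rad and contact force between each of egg_a, egg_b, egg_c, egg_d, egg_e, egg_f and the fingers below 0.1 N and height (world z) of carrier below 0.02 m), for 0.2 s.
At the end, for the whole second after the job is handed in: Carrier held by its handle (tool within 45 mm of it), underside 100-210 mm above the bench on nothing else, level within 0.10 rad, still (30 mm/s, 0.15 rad/s); one egg in each of six wells (within 8 mm of its axis, tip 8-18 mm below deck top, upright within 0.35 rad) (((horizontal distance between egg_a and well2 below 0.008 m and z of egg_a in the frame of well2 between -0.018 and -0.008 m and horizontal distance between egg_b and well3 below 0.008 m and z of egg_b in the frame of well3 between -0.018 and -0.008 m) or (horizontal distance between egg_a and well3 below 0.008 m and z of egg_a in the frame of well3 between -0.018 and -0.008 m and horizontal distance between egg_b and well2 below 0.008 m and z of egg_b in the frame of well2 between -0.018 and -0.008 m)) and horizontal distance between egg_c and well0 below 0.008 m and z of egg_c in the frame of well0 between -0.018 and -0.008 m and horizontal distance between egg_d and well1 below 0.008 m and z of egg_d in the frame of well1 between -0.018 and -0.008 m and horizontal distance between egg_e and well4 below 0.008 m and z of egg_e in the frame of well4 between -0.018 and -0.008 m and horizontal distance between egg_f and well5 below 0.008 m and z of egg_f in the frame of well5 between -0.018 and -0.008 m and angle between each of egg_a, egg_b, egg_c, egg_d, egg_e, egg_f's own z axis and vertical below 0.35 rad and height (world z) of carrier between 0.1 and 0.21 m and angle between carrier's own z axis and vertical below 0.1 rad and linear speed of carrier below 0.03 m/s and angular speed of carrier below 0.15 rad/s and contact force between carrier and the fingers above 2 N and contact force between carrier and tray below 0.2 N and distance between the grasp point and handle below 0.045 m); the arm keeps its last pose, push and grip.
It fails at once if a bystander (cutter, nozzle, rolling pin, scraper, ramekin) is knocked: moved more than 30 mm (distance of any of cutter, nozzle, rolling_pin, scraper, ramekin from where it was at the start of the episode above 0.03 m).
It fails at once if the carrier is tipped by more than 0.3 rad (angle between carrier's own z axis and vertical above 0.3 rad).
It fails at once if an egg is dropped: faster than 0.6 m/s while out of the fingers, the carrier on the bench ((linear speed of egg_a above 0.6 m/s and contact force between egg_a and the fingers below 0.1 N and height (world z) of carrier below 0.02 m) or (linear speed of egg_b above 0.6 m/s and contact force between egg_b and the fingers below 0.1 N and height (world z) of carrier below 0.02 m) or (linear speed of egg_c above 0.6 m/s and contact force between egg_c and the fingers below 0.1 N and height (world z) of carrier below 0.02 m) or (linear speed of egg_d above 0.6 m/s and contact force between egg_d and the fingers below 0.1 N and height (world z) of carrier below 0.02 m) or (linear speed of egg_e above 0.6 m/s and contact force between egg_e and the fingers below 0.1 N and height (world z) of carrier below 0.02 m) or (linear speed of egg_f above 0.6 m/s and contact force between egg_f and the fingers below 0.1 N and height (world z) of carrier below 0.02 m)).
It also fails if it takes over 70 s, if anything falls off the work surface, if the arm or the gripper's body presses on something with over 40 N, if the wrist force passes 120 N, or if a joint passes its speed limit or range.

ROBOT

A 6-joint arm with a two-finger parallel gripper is mounted at the origin on the work surface. World frame = base frame: x ahead of the robot, y to its left, z up, the work surface at z = 0. Lengths are in mm, angles in rad, forces in N, time in s.
With the tool pointing down it reaches from about 350 to 975 mm from the base axis. Payload 7.1 kg.
Tool frame: the origin (TCP) lies midway between the tips of the shut fingers; the grasp point (between the pads) lies 19 mm behind it; z points along the fingers, y is the line along which they close (so a half turn about z gives the same grasp; the last joint's range is limited). The gripper opens to 88 mm and grips with 3 to 60 N. Pads are 20 mm wide; open, the fingers measure 115 mm over their backs; the gripper's body (75 mm by 178 mm) begins 61 mm behind the grasp point.
Start: joints at [1.312, 0.423, 1.63, -0, 1.089, -0.019], TCP at [148.411, 607.107, 222.675] pointing down, gripper open.
Joint ranges: [-3, 3], [-0.9, 2.11], [0.09, 2.58], [-1.31, 4.45], [0.11, 2.69], [-2.54, 2.54]. Speed limits (rad/s): [2.39, 2.39, 3.01, 3.14, 3.14, 3.14].

INTERFACE

Orientations are given as a rotation vector (axis times angle).
In Python, from workcell import ctrl gives the robot as it stands.
- The arm moves only by the shell command python3 -m pendant 'ROWS'. ROWS is a JSON object of lists of equal length, an entry for each row: "grip": the opening, from -1 (shut) to 1 (fully open); "linear": the shift along the tool's x, y, z in mm, a list of three; "angular": the turn, a rotation vector about the tool's x, y, z in rad, a list of three. In form: {"grip": [grip, ...], "linear": [[tx, ty, tz], ...], "angular": [[ax, ay, az], ...]}. A call has 1 to 12 rows; each row shifts and turns the commanded pose from where the row before left it, along the tool's axes as they then stand; what a row does not reach is not made up. A row lasts 1/12 s, in which the tool goes at most 41.7 mm and 7.16 degrees, less where a joint would pass 70% of its speed; a pose out of reach is approached as far as the arm can. A call with a gripper value outside its range is refused whole. The fingers move at their own pace and stop on an object; the grip force is fixed at half the most. Time passes only in rows, so rows that do not move let the fingers close. It gives the time, the measured TCP pose, the force, the opening and the grip force at its end, in the units of the state.
- ctrl.get_obs(): the state, without advancing time (a new reading comes with each control period).
- ctrl.get_image(name): name is "scene" or "top"; returns the picture (480x640x3 uint8, red, green, blue); there is no depth.
- ctrl.camera_params(name): a dict with "vfov" (degrees; the focal length in pixels is half the picture's height over the tangent of half this angle, whatever the lens; pixels are square), "cx", "cy" (the principal point, pixels), "R" (3x3) and "t" (3): a world point X has camera coordinates R X + t. Camera axes: x right, y down, z forward; pixel columns grow to the right and rows downward; lengths in mm; the calibration is good to about 2 mm. A picture is of the moment at which its call begins. camera_params takes no time and is no camera call.
- ctrl.close_job(): hands the job in; it is judged then, once.
The state is a dict: "t": time; "qpos": joint angles; "qvel": joint speeds; "joint_torque": joint torques, N m; "ee_pos": TCP position; "orientation": TCP orientation; "ft_force": force on the tool from outside, world axes, zero at the start; "moment": the same for the moment, N m; "width": finger opening in mm; "grasp_force": force on a finger pad.
Only numpy, scipy, OpenCV 4.12 (cv2) and the standard library are available. Lean on these libraries where they do the work, as an engineer would, in place of code of your own. Each camera call takes 0.05 s, during which the arm holds its last target. There are 200 camera calls.

## Working session

There is one attempt and no reset: what is moved stays moved. The work goes in short steps, Python scripts to look and compute and a shell command to move; the robot and the scene stay as the last step left them, time stands still between calls to the robot, and variables do not carry over. Pictures are saved under pics/ and viewed, at most 13 in all, crops included, and the job is handed in when it is done.

```bash
mkdir -p pics; ls; python3 - <<'E'
from workcell import ctrl
import cv2,numpy as np
for n in("top","scene"):
    im=ctrl.get_image(n); cv2.imwrite(f"pics/{n}0.png",im[:,:,::-1])
    p=ctrl.camera_params(n); print(n,p)
print(ctrl.get_obs())
E
```

```text
pics
top {'vfov': 51.46690018941869, 'cx': 322.0962933375685, 'cy': 235.59900757336214, 'R': array([[ 0.01421483, -0.99980311, -0.01384465],
       [-0.99831527, -0.01341198, -0.05645128],
       [ 0.05625448,  0.01462377, -0.99830936]]), 't': array([  -2.09980409,  612.67632361, 1651.86788593])}
scene {'vfov': 54.65127884915113, 'cx': 314.093923197515, 'cy': 234.90466485014485, 'R': array([[ 0.56866088,  0.82249884,  0.01097513],
       [ 0.71449081, -0.4872869 , -0.50205016],
       [-0.40758764,  0.29333791, -0.86476886]]), 't': array([-332.89232421, -423.37805871, 1440.22362032])}
{'t': 0.1, 'qpos': array([ 1.31200935e+00,  4.23761910e-01,  1.63059127e+00,  8.90769411e-06,
        1.08856179e+00, -1.89950113e-02]), 'qvel': array([-6.29332026e-05, -1.92027675e-03, -2.08707836e-03,  2.35051585e-04,
       -5.99475420e-04, -4.32228419e-04]), 'joint_torque': array([-7.21278757e-04, -5.45615387e+01, -2.74318260e+01,  6.44133543e-02,
        1.89078046e-02, -3.78978939e-05]), 'ee_pos': array([148.28434245, 606.65949472, 221.98974653]), 'orientation': array([-3.75746092e-01, -3.11884846e+00,  2.05525354e-03]), 'ft_force': array([-0.54306989,  0.50542245,  0.16281496]), 'moment': array([-0.0394809 , -0.0067779 ,  0.02854425]), 'grasp_force': 0.0, 'width': 87.91110897595784}
```

View pics/top0.png

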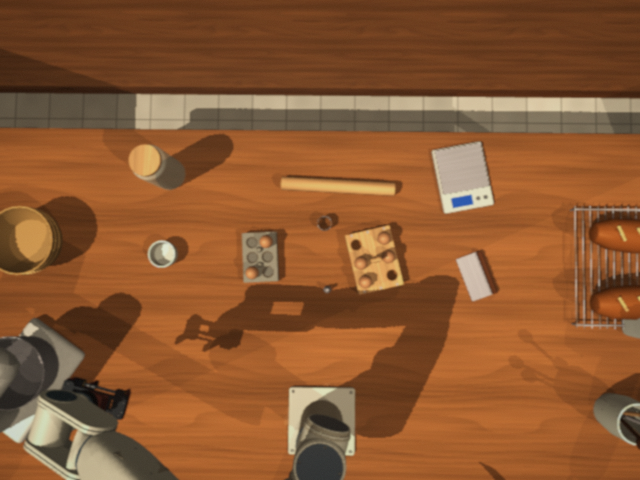

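View pics/scene0.png

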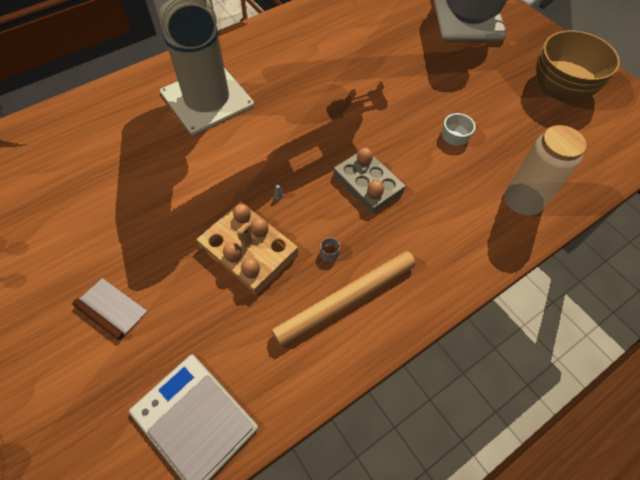

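Top view: the tray is at (260,257) with eggs at (265,242) and (251,272). The carrier is at (374,259), with its empty wells at (356,245) and (391,275). The cutter is at (324,221) and the nozzle at (327,288). Scene view: the carrier is at (247,248), with empty wells at (216,240) and (278,245). The tray eggs are at (365,157) and (376,188). Next I'll enlarge both views.

```bash
python3 - <<'E'
import cv2,numpy as np
a=cv2.imread("pics/top0.png")[212:302,230:430]; b=cv2.imread("pics/scene0.png")[140:300,185:415]
a=cv2.resize(a,None,fx=4,fy=4,interpolation=cv2.INTER_CUBIC)
cv2.imwrite("pics/topc.png",a)
b=cv2.resize(b,None,fx=3.4,fy=3.4,interpolation=cv2.INTER_CUBIC)
cv2.imwrite("pics/scenec.png",b)
E
```

```text
(no output)
```

View pics/topc.png

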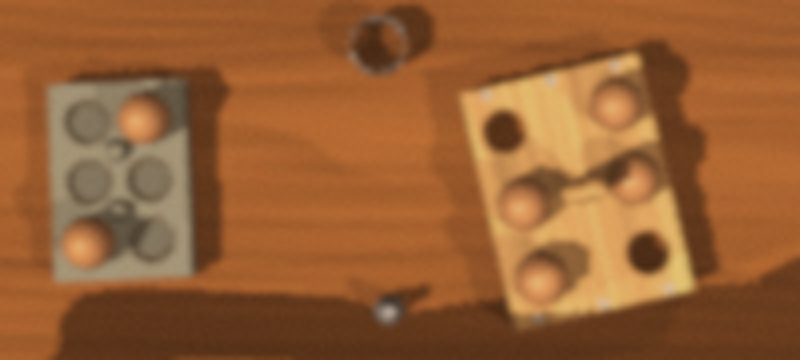

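View pics/scenec.png

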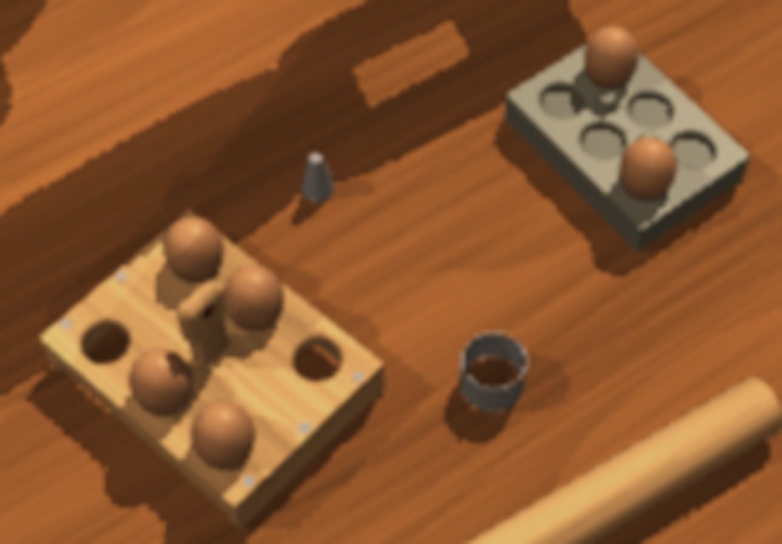

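The top crop shows carrier deck corners at about (460,92), (640,53), (693,290) and (515,325), with empty wells at (503,130) and (648,252). The scene crop shows wells at (105,341) and (318,358). Next I'll measure with masks and rays.

```bash
cat > h.py <<'E'
import cv2,numpy as np
from workcell import ctrl
def cam(n):
    p=ctrl.camera_params(n); f=240/np.tan(np.radians(p["vfov"])/2)
    return p["R"],p["t"],f,p["cx"],p["cy"]
def ray(n,uv,z):
    R,t,f,cx,cy=cam(n); C=-R.T@t
    d=np.array([(uv[0]-cx)/f,(uv[1]-cy)/f,1])@R
    return (C+d*(z-C[2])/d[2])[:2]
def proj(n,X):
    R,t,f,cx,cy=cam(n); c=R@np.asarray(X,float)+t
    return np.array([cx+f*c[0]/c[2],cy+f*c[1]/c[2]])
def tri(uv1,uv2):
    A=[];b=[]
    for n,uv in(("top",uv1),("scene",uv2)):
        R,t,f,cx,cy=cam(n)
        for k,c in((0,cx),(1,cy)):
            a=(uv[k]-c)/f
            A.append(R[k]-a*R[2]); b.append(a*t[2]-t[k])
    x,r,*_=np.linalg.lstsq(np.array(A),np.array(b),rcond=None)
    return x
E
python3 - <<'E'
from h import *
np.set_printoptions(precision=1,suppress=True)
for n in("top","scene"):
    R,t,*_=cam(n); print(n,"C",-R.T@t)
tc=lambda x,y:np.array([230+(x+.5)/4-.5,212+(y+.5)/4-.5])
sc=lambda x,y:np.array([185+(x+.5)/3.4-.5,140+(y+.5)/3.4-.5])
# two-view (hand pixel) points
P={"well3?/2 L":((503,130),(318,358)),"well R":((648,252),(105,341)),
"deckTL":((460,92),(384,367)),"deckBR":((693,290),(42,340)),"deckTR":((640,53),(240,517)),"deckBL":((515,325),(190,212)),
"trayBL":((54,280),(612,40)),"trayTL":((47,86),(748,155)),"trayTR":((187,78),(640,235)),"trayBR":((194,274),(508,95)),
"eggT":((141,119),(649,169)),"eggB":((88,243),(611,57)),"eggs c":((615,103),(222,434)),("c"):((633,176),(160,380)),"d":((523,203),(253,296)),"e":((540,278),(193,249))}
for k,(a,b) in P.items():
    print(k,tri(tc(*a),sc(*b)),ray("top",tc(*a),40))
im=cv2.imread("pics/top0.png"); hsv=cv2.cvtColor(im,cv2.COLOR_BGR2HSV)
for uv in [(351,240),(300,262),(245,262),(384,238),(375,245)]: print(uv,hsv[uv[1],uv[0]])
E
```

```text
top C [ 518.7  -18.  1683.6]
scene C [1078.8 -355.  1036.6]
well3?/2 L [ 584.1 -105.1   41.2] [ 584.7 -104.2]
well R [ 485.7 -224.8   41.7] [ 486.  -224.2]
deckTL [615.3 -69.2  37.7] [615.6 -68.4]
deckBR [ 455.3 -262.    35.6] [ 455.5 -261.3]
deckTR [ 651.7 -216.1   29. ] [ 649.9 -216.6]
deckBL [ 424.1 -117.1   43. ] [ 424.7 -115.7]
trayBL [454.1 267.1  16.2] [455.9 264.2]
trayTL [615.8 274.4  31.3] [616.  273.7]
trayTR [624.8 158.8  27.2] [624.2 157.7]
trayBR [462.7 149.8  35. ] [462.5 148.8]
eggT [589.  193.9  44.7] [589.7 195.1]
eggB [486.6 235.2  48.2] [486.7 236.8]
eggs c [ 606.5 -195.6   59.3] [ 608.2 -196.3]
c [ 547.2 -210.3   61.8] [ 548.2 -211.5]
d [ 524.1 -121.1   60.3] [ 524.8 -121.3]
e [ 463.4 -135.8   57.9] [ 463.4 -135.8]
(351, 240) [ 15 150 211]
(300, 262) [ 13 185 168]
(245, 262) [ 20  75 149]
(384, 238) [ 15 140 224]
(375, 245) [ 17 142 224]
```

```bash
python3 - <<'E'
from h import *
np.set_printoptions(precision=1,suppress=True)
def blobs(n,box):
    im=cv2.imread(f"pics/{n}0.png"); x,y,w,h=box
    hsv=cv2.cvtColor(im,cv2.COLOR_BGR2HSV)[y:y+h,x:x+w]
    m=((hsv[...,1]>115)).astype(np.uint8)
    k,l,st,c=cv2.connectedComponentsWithStats(m)
    return hsv,m,[(c[i]+[x,y],st[i]) for i in range(1,k) if 30<st[i][4]<900]
for n,box in(("top",(243,233,34,48)),("scene",(330,140,80,75))):
    h,m,b=blobs(n,box)
    for c,s in b: print(n,c,s)
    print("\n".join("".join(".#"[v] for v in r) for r in m[::1]))
# carrier rigid fit (deck plane z=40, top view) : model->world
tc=lambda x,y:np.array([230+(x+.5)/4-.5,212+(y+.5)/4-.5])
M=[(100,75),(-100,-75),(100,-75),(-100,75),(62,46),(-62,-46)]
I=[(460,92),(693,290),(640,53),(515,325),(503,130),(648,252)]
W=np.array([ray("top",tc(*i),40) for i in I])
M=M+[(62,-46),(0,-46),(0,46),(-62,46)]
W=np.vstack([W]+[ray("top",tc(*i),62) for i in[(615,103),(633,176),(523,203),(540,278)]])
M=np.array(M,float); a=(M-M.mean(0));b=W-W.mean(0)
th=np.arctan2((a[:,0]*b[:,1]-a[:,1]*b[:,0]).sum(),(a*b).sum())
R=np.array([[np.cos(th),-np.sin(th)],[np.sin(th),np.cos(th)]]); c=W.mean(0)-R@M.mean(0)
print("carrier",c,np.degrees(th)); print("resid",W-(M@R.T+c)); print("w2",R@[62,46]+c,"w3",R@[-62,-46]+c)
E
```

```text
top [265.5 241.2] [ 16   2  14  13 139]
top [251.5 272.4] [  2  34  14  12 133]
..................................
..................................
......................###.........
...................########.......
..................##########......
.................############.....
.................#############....
................##############....
................##############....
................##############....
.................#############....
.................############.....
..................##########......
..................#########.......
...................#######........
..................................
..................................
..................................
..................................
..................................
..................................
..................................
..................................
..................................
..................................
..................................
..................................
..................................
..................................
.....
[... 6294 characters left out ...]
###################################..........################################
#######################################........#################################
########################################......##################################
#########################################...####################################
################################################################################
################################################################################
carrier [ 536.  -164.7] 13.388375544821002
resid [[-0.3  0.2]
 [-0.6 -0.4]
 [-0.8 -2.1]
 [ 3.4 -0.8]
 [-1.   1.4]
 [-0.3 -0.4]
 [ 0.   1.2]
 [ 1.2  0.6]
 [-0.7  0.1]
 [-0.9  0.1]]
w2 [ 585.7 -105.6] w3 [ 486.3 -223.8]
```

```bash
cat >> h.py <<'E'
from scipy.spatial.transform import Rotation as Ro
def go(x,y,z,yaw):  # yaw = world angle (deg) of tool y; prints needed tool-axis shift/turn
    o=ctrl.get_obs(); R=Ro.from_rotvec(o["orientation"])
    a=np.radians(yaw); ty=np.array([np.cos(a),np.sin(a),0]); tz=np.array([0,0,-1.])
    T=Ro.from_matrix(np.column_stack([np.cross(ty,tz),ty,tz]))
    d=np.array([x,y,z])-o["ee_pos"]
    np.set_printoptions(precision=3,suppress=True)
    print("t",round(o["t"],2),"ee",o["ee_pos"],"w",o["width"],"gf",o["grasp_force"],"F",o["ft_force"],"q",o["qpos"])
    print("shift now-axes",R.inv().apply(d),"shift target-axes",T.inv().apply(d),"turn",(R.inv()*T).as_rotvec())
E
python3 - <<'E'
from h import *
print(tri((265.5,241.2),(375.2,189.1)))
print(ray("top",(265.5,241.2),48),ray("top",(251.7,272.4),48))
go(589,192,140,103.4)
E
```

```text
[589.52406112 191.50738948  48.33313917]
[589.93801564 192.05720101] [486.80997229 235.3188402 ]
t 0.1 ee [148.284 606.659 221.99 ] w 87.91110897595784 gf 0.0 F [-0.543  0.505  0.163] q [ 1.312  0.424  1.631  0.     1.089 -0.019]
shift now-axes [-526.591 -298.014   82.366] shift target-axes [-332.621 -505.506   81.99 ] turn [-0.001 -0.    -0.474]
```

```bash
python3 -m pendant '{"grip":[1,1,1,1,1,1],"linear":[[0,0,0],[0,0,0],[0,0,0],[0,0,0],[0,0,0],[0,0,0]],"angular":[[0,0,-0.118],[0,0,-0.118],[0,0,-0.119],[0,0,-0.119],[0,0,0],[0,0,0]]}'; python3 -c "
from h import *
go(487,234.5,140,103.4)"
```

```text
t: 0.6
ee_pos: [148.3, 606.9, 222.3]
orientation: [0.362, -3.12, 0.001]
ft_force: [0.5, 0.1, 1.0]
width: 88.0
grasp_force: 0.0
t 0.6 ee [148.329 606.89  222.334] w 87.975823379469 gf 0.0 F [0.52  0.061 0.958] q [ 1.312  0.423  1.63   0.     1.089 -0.489]
shift now-axes [-244.577 -439.914   82.515] shift target-axes [-243.15  -440.738   82.334] turn [-0.001 -0.    -0.003]
```

```bash
python3 -m pendant '{"grip":[1,1,1,1,1,1,1,1,1,1,1,1],"linear":[[-10,-18,2],[-18,-33,6],[-20,-36,6],[-20,-36,6],[-20,-36,6],[-20,-36,6],[-20,-36,6],[-20,-36,6],[-20,-36,6],[-20,-36,6],[-20,-36,6],[-20,-36,6]],"angular":[[0,0,0],[0,0,0],[0,0,0],[0,0,0],[0,0,0],[0,0,0],[0,0,0],[0,0,0],[0,0,0],[0,0,0],[0,0,0],[0,0,0]]}'; python3 -m pendant '{"grip":[1,1,1],"linear":[[-12,-22,6],[0,0,0],[0,0,0]],"angular":[[0,0,0],[0,0,0],[0,0,0]]}'; python3 - <<'E'
from h import *
go(487,234.5,140,103.4)
for n in("top","scene"): cv2.imwrite(f"pics/{n}1.png",ctrl.get_image(n)[:,:,::-1])
E
```

```text
t: 1.6
ee_pos: [466.7, 258.5, 154.5]
orientation: [-0.361, 3.121, 0.0]
ft_force: [0.1, 0.5, -0.3]
width: 88.0
grasp_force: 0.0
t: 1.85
ee_pos: [482.8, 240.5, 148.2]
orientation: [0.358, -3.12, 0.0]
ft_force: [0.5, 0.7, 0.9]
width: 87.5
grasp_force: 0.0
t 1.85 ee [482.797 240.482 148.232] w 87.47605747815842 gf 0.0 F [0.482 0.693 0.878] q [ 0.44   0.401  1.873  0.     0.868 -1.359]
shift now-axes [-2.748 -6.777  8.23 ] shift target-axes [-2.702 -6.793  8.232] turn [-0.    -0.001 -0.006]
```

```bash
python3 -m pendant '{"grip":[1,1,1,1,1,1,1],"linear":[[-2.7,-6.8,8],[0,0,20],[0,0,25],[0,0,25],[0,0,10],[0,0,0],[0,0,0]],"angular":[[0,0,0],[0,0,0],[0,0,0],[0,0,0],[0,0,0],[0,0,0],[0,0,0]]}'; python3 - <<'E'
from h import *
go(487,234.5,38,103.4)
a=ctrl.get_image("scene")[110:220,310:430,::-1]
b=ctrl.get_image("top")[212:292,220:300,::-1]
cv2.imwrite("pics/s2.png",np.hstack([cv2.resize(a,(436,400),interpolation=2),cv2.resize(b,(360,400),interpolation=2)]))
E
```

```text
t: 2.53
ee_pos: [486.1, 236.0, 60.6]
orientation: [0.368, -3.119, 0.001]
ft_force: [0.8, 0.1, -0.1]
width: 88.1
grasp_force: 0.0
t 2.53 ee [486.142 236.023  60.56 ] w 88.05178163356995 gf 0.0 F [ 0.771  0.118 -0.135] q [ 0.43   0.545  1.907 -0.     0.69  -1.376]
shift now-axes [-0.502 -1.676 22.56 ] shift target-axes [-0.481 -1.68  22.56 ] turn [-0.    -0.001  0.001]
```

View pics/s2.png

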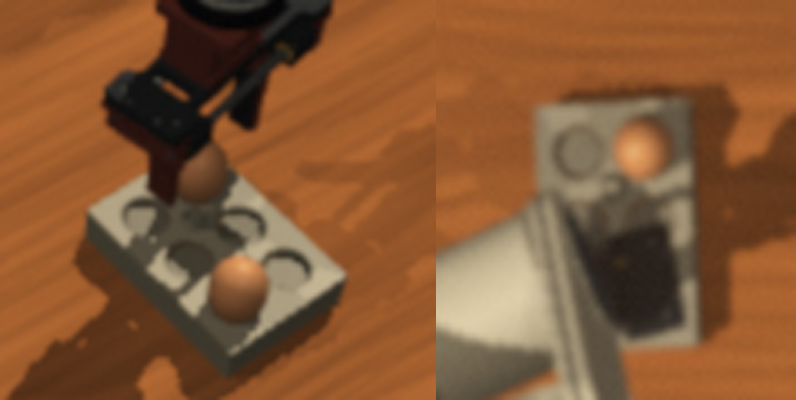

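The fingers straddle the near-left tray egg (scene crop 205,170), one on each side, and the other egg is clear at (240,288). Next I'll go down, close and lift.

```bash
python3 -m pendant '{"grip":[1,1,1,-1,-1,-1,-1,-1,-1,-1,-1],"linear":[[-0.5,-1.5,12],[0,0,11],[0,0,0],[0,0,0],[0,0,0],[0,0,0],[0,0,0],[0,0,0],[0,0,0],[0,0,0],[0,0,0]],"angular":[[0,0,0],[0,0,0],[0,0,0],[0,0,0],[0,0,0],[0,0,0],[0,0,0],[0,0,0],[0,0,0],[0,0,0],[0,0,0]]}'; python3 -m pendant '{"grip":[-1,-1,-1,-1,-1,-1,-1,-1],"linear":[[0,0,-3],[0,0,-8],[0,0,-15],[0,0,-20],[0,0,-25],[0,0,-25],[0,0,-8],[0,0,0]],"angular":[[0,0,0],[0,0,0],[0,0,0],[0,0,0],[0,0,0],[0,0,0],[0,0,0],[0,0,0]]}';  python3 - <<'E'
from h import *
go(486.3,-223.8,145,103.4)
a=ctrl.get_image("scene")[80:220,310:430,::-1]
b=ctrl.get_image("top")[212:292,220:300,::-1]
cv2.imwrite("pics/s3.png",np.hstack([cv2.resize(a,(480,560),interpolation=2),cv2.resize(b,(320,560),interpolation=2)]))
E
```

```text
t: 3.55
ee_pos: [487.5, 234.5, 37.8]
orientation: [-0.367, 3.12, 0.0]
ft_force: [-0.2, 1.6, 1.2]
width: 42.9
grasp_force: 30.0
t: 4.22
ee_pos: [488.8, 234.9, 144.2]
orientation: [-0.366, 3.115, 0.002]
ft_force: [-0.1, -0.5, -0.6]
width: 42.8
grasp_force: 30.0
t 4.22 ee [488.85  234.897 144.159] w 42.75787475573804 gf 29.9998140335083 F [-0.072 -0.482 -0.59 ] q [ 0.426  0.409  1.873 -0.     0.855 -1.379]
shift now-axes [ 108.902 -445.586   -1.754] shift target-axes [ 108.782 -445.618   -0.841] turn [0.001 0.005 0.   ]
```

View pics/s3.png

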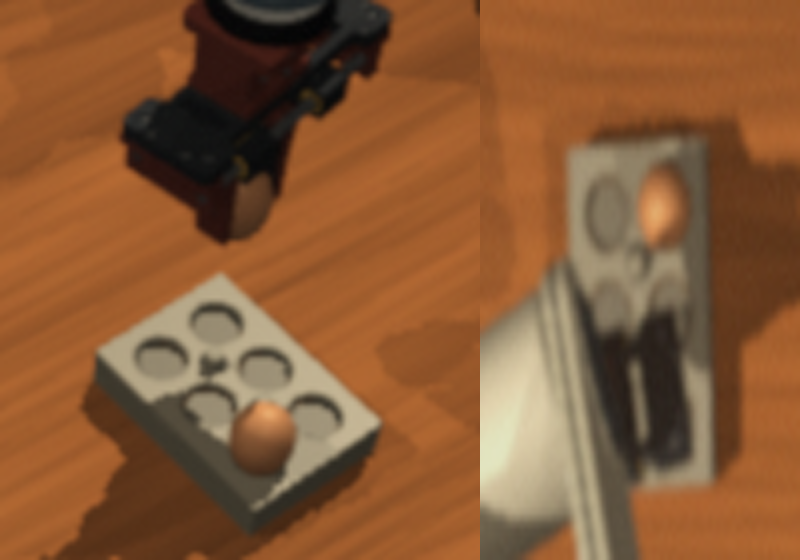

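The egg is lifted clear between the pads at (255,205), and its tray cell is empty. Next I'll carry it to well3.

```bash
python3 -m pendant '{"grip":[-1,-1,-1,-1,-1,-1,-1,-1,-1,-1,-1,-1],"linear":[[3.7,-15,-1],[6.8,-28,0],[8.8,-36,0],[8.8,-36,0],[8.8,-36,0],[8.8,-36,0],[8.8,-36,0],[8.8,-36,0],[8.8,-36,0],[8.8,-36,0],[8.8,-36,0],[8.8,-36,0]],"angular":[[0,0,0],[0,0,0],[0,0,0],[0,0,0],[0,0,0],[0,0,0],[0,0,0],[0,0,0],[0,0,0],[0,0,0],[0,0,0],[0,0,0]]}'; python3 -m pendant '{"grip":[-1,-1,-1,-1,-1,-1],"linear":[[6.8,-28,0],[3.5,-14.6,0],[0,0,0],[0,0,0],[0,0,0],[0,0,0]],"angular":[[0,0,0],[0,0,0],[0,0,0],[0,0,0],[0,0,0],[0,0,0]]}';  python3 - <<'E'
from h import *
go(486.3,-223.8,70,103.4)
a=ctrl.get_image("scene")[130:300,180:320,::-1]
b=ctrl.get_image("top")[212:302,330:420,::-1]
cv2.imwrite("pics/s4.png",np.hstack([cv2.resize(a,(480,583),interpolation=2),cv2.resize(b,(320,583),interpolation=2)]))
E
```

```text
t: 5.32
ee_pos: [483.6, -182.0, 140.8]
orientation: [0.367, -3.117, -0.002]
ft_force: [0.6, -0.0, -0.5]
width: 42.9
grasp_force: 30.0
t: 5.82
ee_pos: [484.5, -223.0, 141.9]
orientation: [0.369, -3.118, -0.002]
ft_force: [-0.0, 0.6, -0.7]
width: 42.7
grasp_force: 30.0
t 5.82 ee [ 484.456 -223.042  141.918] w 42.74741671871984 gf 29.99995708465576 F [-0.017  0.597 -0.741] q [-0.454  0.404  1.889  0.     0.85  -2.26 ]
shift now-axes [-1.71  -1.257 71.915] shift target-axes [-1.618 -1.165 71.918] turn [ 0.001 -0.001  0.001]
```

View pics/s4.png

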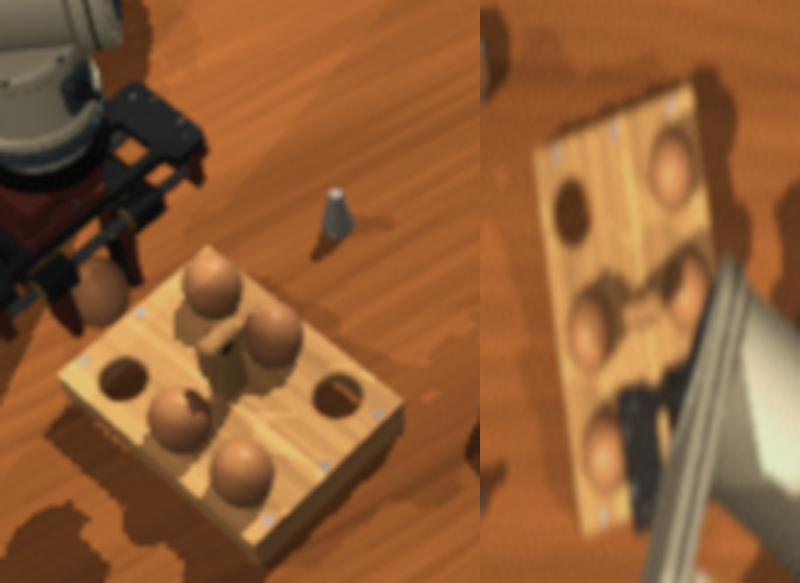

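```bash
python3 - <<'E'
from h import *
s=proj("scene",(484.5,-223,151)); print(s)
for d in((10,0),(0,10)):
    print(proj("scene",(484.5+d[0],-223+d[1],151))-s)
im=cv2.cvtColor(cv2.cvtColor(ctrl.get_image("scene"),cv2.COLOR_RGB2BGR),cv2.COLOR_BGR2HSV)[200:232,192:224]
print("\n".join(" ".join(f"{v:3d}" for v in r) for r in im[::2,:,2]))
E
```

```text
[207.98075082 215.22417499]
[2.11841208 3.10591033]
[ 3.93605592 -2.10122442]
 37  32  24  18  15  18  36  64  92 126 161 173 158 118  71  47  40  39  36  26  16  14  18  30  39  39  43  80 135 166 168 170
 20  15  15  24  43  68  89 100 106 128 138 103  60  44  42  50  78 116 114  65  20  11  12  18  30  39  43  75 133 168 171 169
 16  24  33  35  27  26  41  70  79  60  46  42  41  48  73 109 130 137 139 112  40  14  13  14  23  35  40  62 120 161 166 165
 49  40  25  17  16  16  17  18  22  24  34  53  82 107 114 112 106  99  91  79  60  41  21  14  18  30  38  48 101 153 165 166
 20  17  15  17  16  16  16  17  14  20  57 107 136 136 128 117 110 102  99  94  86  77  62  40  20  24  36  41  67 126 165 169
 16  16  17  17  17  15  14  14  12  15  40 102 144 138 123 118 115 112 107 103  97  91  82  68  44  24  28  37  47  93 143 156
 17  17  16  15  15  13  13  13  13  21  47  91 122 128 129 128 123 118 114 108 103  97  91  81  65  43  28  34  48  81 124 144
 35  18  13  13  12  13  12  19  47  85 109 120 126 130 135 134 127 120 116 110 106 100  93  85  77  87 108 118 129 135 145 15
[... 325 characters left out ...]
 106 103 100  94  89  82  78 101 154 195 207 205 210 221 228
149 162 153 116  61  46  43  43  40  39  41  61  87  97  99  99  97  96  93  90  85  84  95 144 196 219 224 214 202 209 223 227
169 174 174 166 145 113  69  49  41  38  40  50  74  92  91  90  87  86  85  88 114 165 208 226 227 228 228 228 228 228 227 223
172 169 166 164 163 160 149 119  77  48  40  50 107 154 158 151 147 148 163 195 218 227 227 228 228 228 228 228 228 228 228 227
163 163 162 160 159 159 159 157 148 126 104 116 151 166 167 169 180 199 214 225 227 228 228 228 228 228 228 227 226 226 228 228
160 158 159 160 164 168 168 165 167 166 164 164 166 176 197 216 225 225 222 220 221 224 227 227 228 227 226 222 222 222 223 226
```

```bash
python3 -m pendant '{"grip":[-1,-1,-1,-1,-1,-1,-1,-1,-1],"linear":[[-2.6,-1.2,10],[0,0,20],[0,0,20],[0,0,20],[0,0,10],[0,0,8],[0,0,4],[0,0,0],[0,0,0]],"angular":[[0,0,0],[0,0,0],[0,0,0],[0,0,0],[0,0,0],[0,0,0],[0,0,0],[0,0,0],[0,0,0]]}';  python3 -c "
from h import *
go(486.3,-223.8,47,103.4)"
```

```text
t: 6.72
ee_pos: [488.2, -225.1, 51.1]
orientation: [-0.367, 3.119, -0.001]
ft_force: [0.7, -0.7, -0.4]
width: 43.2
grasp_force: 30.0
t 6.72 ee [ 488.196 -225.092   51.068] w 43.188849954301276 gf 29.99991148710251 F [ 0.675 -0.683 -0.422] q [-0.454  0.559  1.917  0.     0.665 -2.259]
shift now-axes [1.547 1.698 4.067] shift target-axes [1.545 1.696 4.068] turn [-0.     0.001  0.   ]
```

```bash
python3 -m pendant '{"grip":[-1,-1,-1,-1],"linear":[[0,1,1.5],[0,0,1.5],[0,0,0],[0,0,0]],"angular":[[0,0,0],[0,0,0],[0,0,0],[0,0,0]]}';python3 -m pendant '{"grip":[-1,-1,-1],"linear":[[0,0,1],[0,0,0],[0,0,0]],"angular":[[0,0,0],[0,0,0],[0,0,0]]}'
```

```text
t: 7.05
ee_pos: [488.0, -224.5, 49.1]
orientation: [-0.367, 3.119, -0.002]
ft_force: [-3.4, -1.1, 7.9]
width: 42.9
grasp_force: 30.0
t: 7.3
ee_pos: [487.7, -224.6, 48.5]
orientation: [-0.367, 3.119, -0.002]
ft_force: [-5.7, -1.3, 14.2]
width: 42.8
grasp_force: 30.0
```

Contact, with a sideways push towards -x, so the egg sits a little too far in +x. I'll back up slightly, shift and set it down again.

```bash
python3 -m pendant '{"grip":[-1,-1,-1,-1,-1],"linear":[[0,0,-2.5],[2,0.3,0],[0,0,1.5],[0,0,0],[0,0,0]],"angular":[[0,0,0],[0,0,0],[0,0,0],[0,0,0],[0,0,0]]}';python3 -m pendant '{"grip":[-1,-1,-1],"linear":[[0,0,1],[0,0,0],[0,0,0]],"angular":[[0,0,0],[0,0,0],[0,0,0]]}';python3 -m pendant '{"grip":[-1,-1,-1],"linear":[[0,0,1],[0,0,0],[0,0,0]],"angular":[[0,0,0],[0,0,0],[0,0,0]]}'
```

```text
t: 7.72
ee_pos: [485.6, -224.2, 47.6]
orientation: [-0.367, 3.12, -0.0]
ft_force: [-0.9, -0.9, 0.4]
width: 42.7
grasp_force: 30.0
t: 7.97
ee_pos: [485.8, -224.5, 46.7]
orientation: [-0.367, 3.12, -0.001]
ft_force: [-0.4, -2.2, 0.9]
width: 42.9
grasp_force: 30.0
t: 8.22
ee_pos: [485.8, -224.6, 46.1]
orientation: [-0.367, 3.12, -0.001]
ft_force: [-1.5, -2.9, 6.4]
width: 42.9
grasp_force: 30.0
```

Seated at the expected height (TCP about 46.1). I'll release partway and rise straight up.

```bash
python3 -m pendant '{"grip":[0.5,0.5,0.5,0.5,0.5,0.5,0.5,0.5,0.5,0.5,0.5],"linear":[[0,0,0],[0,0,0],[0,0,0],[0,0,0],[0,0,-5],[0,0,-15],[0,0,-25],[0,0,-30],[0,0,-25],[0,0,0],[0,0,0]],"angular":[[0,0,0],[0,0,0],[0,0,0],[0,0,0],[0,0,0],[0,0,0],[0,0,0],[0,0,0],[0,0,0],[0,0,0],[0,0,0]]}';  python3 - <<'E'
from h import *
go(589.5,191.5,145,103.4)
E
```

```text
t: 9.13
ee_pos: [486.4, -224.5, 147.2]
orientation: [-0.367, 3.117, -0.003]
ft_force: [-0.1, 0.0, -0.6]
width: 66.2
grasp_force: 0.0
t 9.13 ee [ 486.41  -224.515  147.242] w 66.16028116024238 gf 0.0 F [-0.147  0.038 -0.624] q [-0.455  0.396  1.885  0.     0.857 -2.26 ]
shift now-axes [-196.814  380.739    1.965] shift target-axes [-196.694  380.799    2.242] turn [-0.002  0.003  0.   ]
```

```bash
python3 -m pendant '{"grip":[1,1,1,1,1,1,1,1,1,1,1,1],"linear":[[-6.9,13.3,2],[-13.8,26.6,0],[-18.4,35.5,0],[-18.4,35.5,0],[-18.4,35.5,0],[-18.4,35.5,0],[-18.4,35.5,0],[-18.4,35.5,0],[-18.4,35.5,0],[-18.4,35.5,0],[-18.4,35.5,0],[-10.4,21.4,0]],"angular":[[0,0,0],[0,0,0],[0,0,0],[0,0,0],[0,0,0],[0,0,0],[0,0,0],[0,0,0],[0,0,0],[0,0,0],[0,0,0],[0,0,0]]}';python3 -m pendant '{"grip":[1,1,1],"linear":[[0,0,0],[0,0,0],[0,0,0]],"angular":[[0,0,0],[0,0,0],[0,0,0]]}';  python3 - <<'E'
from h import *
go(589.5,191.5,60,103.4)
a=ctrl.get_image("scene")[130:300,180:320,::-1]
b=ctrl.get_image("top")[212:302,330:420,::-1]
cv2.imwrite("pics/s5.png",np.hstack([cv2.resize(a,(480,583),interpolation=2),cv2.resize(b,(320,583),interpolation=2)]))
E
```

```text
t: 10.13
ee_pos: [588.2, 195.4, 142.1]
orientation: [0.37, -3.118, -0.0]
ft_force: [0.4, -0.1, -0.5]
width: 87.7
grasp_force: 0.0
t: 10.38
ee_pos: [587.2, 191.0, 142.3]
orientation: [0.367, -3.117, 0.001]
ft_force: [-0.4, -0.7, -0.1]
width: 87.6
grasp_force: 0.0
t 10.38 ee [587.246 191.029 142.289] w 87.63594508319035 gf 0.0 F [-0.381 -0.676 -0.066] q [ 0.295  0.511  1.699 -0.     0.934 -1.51 ]
shift now-axes [-2.541 -0.029 82.282] shift target-axes [-2.301 -0.064 82.289] turn [-0.    -0.003  0.001]
```

View pics/s5.png

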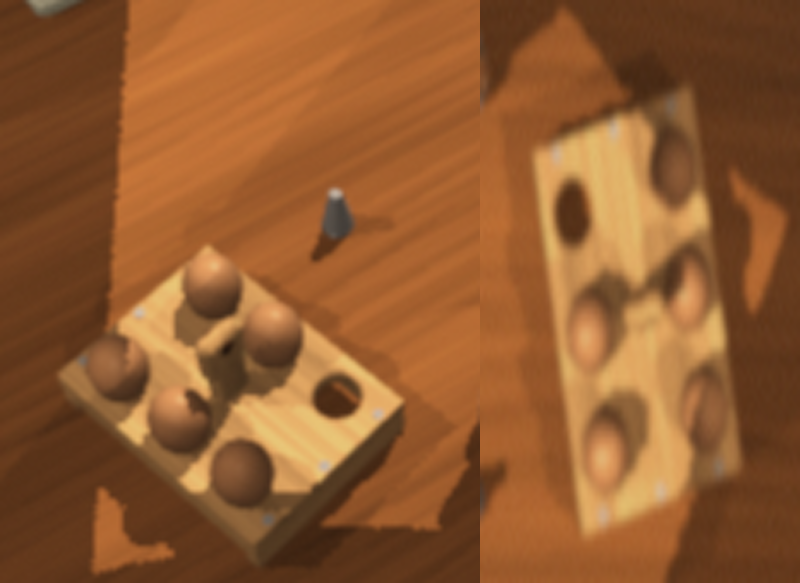

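The egg stands in well3 (scene crop 117,367), in line with its row, and the carrier has not moved. Next I'll descend on egg_b.

```bash
python3 -m pendant '{"grip":[1,1,1,1,1,1,1],"linear":[[-1.8,0,7],[0,0,20],[0,0,25],[0,0,20],[0,0,10],[0,0,0],[0,0,0]],"angular":[[0,0,0],[0,0,0],[0,0,0],[0,0,0],[0,0,0],[0,0,0],[0,0,0]]}';  python3 -c "
from h import *
go(589.5,191.5,38,103.4)"
```

```text
t: 11.07
ee_pos: [590.2, 191.7, 61.5]
orientation: [0.366, -3.119, 0.0]
ft_force: [-1.0, -0.1, -0.3]
width: 87.7
grasp_force: 0.0
t 11.07 ee [590.184 191.726  61.476] w 87.69806725615146 gf 0.0 F [-0.968 -0.113 -0.254] q [ 0.295  0.629  1.724 -0.     0.79  -1.509]
shift now-axes [ 0.698 -0.06  23.476] shift target-axes [ 0.718 -0.061 23.476] turn [-0.    -0.001 -0.   ]
```

```bash
python3 -m pendant '{"grip":[1,1,1,-1,-1,-1,-1,-1,-1,-1,-1],"linear":[[0,0,12],[0,0,11.5],[0,0,0],[0,0,0],[0,0,0],[0,0,0],[0,0,0],[0,0,0],[0,0,0],[0,0,0],[0,0,0]],"angular":[[0,0,0],[0,0,0],[0,0,0],[0,0,0],[0,0,0],[0,0,0],[0,0,0],[0,0,0],[0,0,0],[0,0,0],[0,0,0]]}'; python3 -m pendant '{"grip":[-1,-1,-1,-1,-1,-1,-1,-1],"linear":[[0,0,-3],[0,0,-8],[0,0,-15],[0,0,-20],[0,0,-25],[0,0,-25],[0,0,-8],[0,0,0]],"angular":[[0,0,0],[0,0,0],[0,0,0],[0,0,0],[0,0,0],[0,0,0],[0,0,0],[0,0,0]]}';  python3 -c "
from h import *
go(585.7,-105.6,145,103.4)"
```

```text
t: 11.98
ee_pos: [590.6, 191.6, 38.5]
orientation: [-0.368, 3.12, -0.002]
ft_force: [1.3, -4.4, 3.2]
width: 43.0
grasp_force: 30.0
t: 12.65
ee_pos: [591.8, 193.0, 145.0]
orientation: [-0.367, 3.115, 0.002]
ft_force: [0.7, -0.9, -1.0]
width: 42.8
grasp_force: 30.0
t 12.65 ee [591.77  193.033 144.952] w 42.816461768056726 gf 29.999889135360718 F [ 0.675 -0.939 -1.012] q [ 0.296  0.511  1.692  0.     0.934 -1.509]
shift now-axes [  75.23  -289.065   -0.581] shift target-axes [  75.113 -289.096   -0.048] turn [0.001 0.005 0.   ]
```

```bash
python3 -m pendant '{"grip":[-1,-1,-1,-1,-1,-1,-1,-1,-1,-1,-1,-1],"linear":[[3.6,-14,0],[6.8,-26,0],[8.8,-34,0],[8.8,-34,0],[8.8,-34,0],[8.8,-34,0],[8.8,-34,0],[8.8,-34,0],[7.9,-30,0],[4,-15,0],[0,0,0],[0,0,0]],"angular":[[0,0,0],[0,0,0],[0,0,0],[0,0,0],[0,0,0],[0,0,0],[0,0,0],[0,0,0],[0,0,0],[0,0,0],[0,0,0],[0,0,0]]}'; python3 -m pendant '{"grip":[-1,-1],"linear":[[0,0,0],[0,0,0]],"angular":[[0,0,0],[0,0,0]]}';  python3 -c "
from h import *
go(585.7,-105.6,70,103.4)"
```

```text
t: 13.65
ee_pos: [582.8, -107.2, 140.5]
orientation: [0.363, -3.118, -0.002]
ft_force: [-0.5, -0.3, -0.7]
width: 42.8
grasp_force: 30.0
t: 13.82
ee_pos: [583.7, -105.2, 141.4]
orientation: [0.369, -3.119, -0.001]
ft_force: [-0.1, 0.3, -1.1]
width: 42.8
grasp_force: 30.0
t 13.82 ee [ 583.695 -105.195  141.421] w 42.762500782414435 gf 29.999998211860657 F [-0.07   0.336 -1.102] q [-0.198  0.48   1.757  0.     0.906 -2.005]
shift now-axes [-1.945 -0.917 71.418] shift target-axes [-1.856 -0.858 71.421] turn [ 0.001 -0.001  0.001]
```

```bash
python3 -m pendant '{"grip":[-1,-1,-1,-1,-1,-1,-1,-1,-1],"linear":[[-1,-0.6,10],[0,0,20],[0,0,20],[0,0,20],[0,0,10],[0,0,7],[0,0,4],[0,0,0],[0,0,0]],"angular":[[0,0,0],[0,0,0],[0,0,0],[0,0,0],[0,0,0],[0,0,0],[0,0,0],[0,0,0],[0,0,0]]}';  python3 -c "
from h import *
go(585.7,-105.6,47,103.4)"
```

```text
t: 14.57
ee_pos: [585.8, -106.5, 51.7]
orientation: [-0.367, 3.119, -0.0]
ft_force: [-0.1, -0.6, -0.0]
width: 42.8
grasp_force: 30.0
t 14.57 ee [ 585.843 -106.52    51.668] w 42.783309611473115 gf 29.99991863965988 F [-0.091 -0.616 -0.044] q [-0.2    0.617  1.786 -0.     0.739 -2.005]
shift now-axes [-0.071  0.93   4.667] shift target-axes [-0.074  0.929  4.668] turn [-0.     0.001  0.001]
```

```bash
python3 -m pendant '{"grip":[-1,-1,-1,-1],"linear":[[0,0.6,1.5],[0,0,1],[0,0,0],[0,0,0]],"angular":[[0,0,0],[0,0,0],[0,0,0],[0,0,0]]}';python3 -m pendant '{"grip":[-1,-1,-1],"linear":[[0,0,1],[0,0,0],[0,0,0]],"angular":[[0,0,0],[0,0,0],[0,0,0]]}'
```

```text
t: 14.9
ee_pos: [585.4, -106.1, 49.1]
orientation: [-0.367, 3.119, -0.0]
ft_force: [0.1, 0.4, -0.9]
width: 42.9
grasp_force: 30.0
t: 15.15
ee_pos: [585.2, -106.1, 47.8]
orientation: [0.367, -3.12, 0.0]
ft_force: [-0.2, 0.2, 0.6]
width: 42.7
grasp_force: 30.0
```

```bash
python3 -m pendant '{"grip":[-1,-1,-1],"linear":[[0,0,1],[0,0,0],[0,0,0]],"angular":[[0,0,0],[0,0,0],[0,0,0]]}';python3 -m pendant '{"grip":[-1,-1,-1],"linear":[[0,0,0.5],[0,0,0],[0,0,0]],"angular":[[0,0,0],[0,0,0],[0,0,0]]}'
```

```text
t: 15.4
ee_pos: [584.9, -106.1, 46.7]
orientation: [0.367, -3.119, -0.0]
ft_force: [-3.2, -1.9, 2.4]
width: 42.5
grasp_force: 30.0
t: 15.65
ee_pos: [584.8, -106.1, 46.4]
orientation: [0.367, -3.119, -0.0]
ft_force: [-3.7, -1.2, 5.9]
width: 42.8
grasp_force: 30.0
```

```bash
python3 -m pendant '{"grip":[0.5,0.5,0.5,0.5,0.5,0.5,0.5,0.5,0.5,0.5,0.5],"linear":[[0,0,0],[0,0,0],[0,0,0],[0,0,0],[0,0,-5],[0,0,-15],[0,0,-25],[0,0,-35],[0,0,-35],[0,0,0],[0,0,0]],"angular":[[0,0,0],[0,0,0],[0,0,0],[0,0,0],[0,0,0],[0,0,0],[0,0,0],[0,0,0],[0,0,0],[0,0,0],[0,0,0]]}'; python3 -m pendant '{"grip":[1,1,1,1,1,1,1,1,1,1,1,1],"linear":[[0,0,0],[0,0,0],[0,0,0],[0,0,0],[0,0,0],[0,0,0],[0,0,0],[0,0,0],[0,0,0],[0,0,0],[0,0,0],[0,0,0]],"angular":[[0,0,0.12],[0,0,0.12],[0,0,0.12],[0,0,0.12],[0,0,0.12],[0,0,0.12],[0,0,0.12],[0,0,0.12],[0,0,0.12],[0,0,0.12],[0,0,0.12],[0,0,0.12]]}';python3 -m pendant '{"grip":[1,1,1,1],"linear":[[0,0,0],[0,0,0],[0,0,0],[0,0,0]],"angular":[[0,0,0.12],[0,0,0.0108],[0,0,0],[0,0,0]]}'; python3 -c "
from h import *
go(536,-164.7,150,13.4)"
```

```text
t: 16.57
ee_pos: [586.8, -106.3, 163.8]
orientation: [-0.367, 3.115, -0.002]
ft_force: [-0.6, -0.4, -0.4]
width: 66.0
grasp_force: 0.0
t: 17.57
ee_pos: [584.1, -105.8, 159.5]
orientation: [-1.788, -2.58, 0.002]
ft_force: [-0.7, 0.7, 0.3]
width: 87.7
grasp_force: 0.0
t: 17.9
ee_pos: [584.7, -105.9, 160.3]
orientation: [-1.942, -2.468, 0.001]
ft_force: [-0.1, 0.0, -0.2]
width: 87.7
grasp_force: 0.0
t 17.9 ee [ 584.701 -105.875  160.329] w 87.6707929286432 gf 0.0 F [-0.096  0.035 -0.165] q [-0.199  0.456  1.744 -0.     0.943 -0.437]
shift now-axes [-45.718 -61.163  10.384] shift target-axes [-45.937 -61.008  10.329] turn [-0.001 -0.001  0.004]
```

```bash
python3 -m pendant '{"grip":[1,1,1,1,1,1,1],"linear":[[-8,-11,0],[-14,-19,0],[-14,-19,0],[-8.5,-11.5,0],[0,0,0],[0,0,0],[0,0,0]],"angular":[[0,0,0.004],[0,0,0],[0,0,0],[0,0,0],[0,0,0],[0,0,0],[0,0,0]]}'; python3 - <<'E'
from h import *
go(535.3,-165.3,76,13.4)
a=ctrl.get_image("scene")[130:300,180:320,::-1]
b=ctrl.get_image("top")[212:302,330:420,::-1]
cv2.imwrite("pics/s6.png",np.hstack([cv2.resize(a,(480,583),interpolation=2),cv2.resize(b,(320,583),interpolation=2)]))
E
```

```text
t: 18.48
ee_pos: [536.9, -163.2, 161.4]
orientation: [1.951, 2.461, 0.001]
ft_force: [-0.0, 0.5, -1.1]
width: 87.8
grasp_force: 0.0
t 18.48 ee [ 536.888 -163.229  161.395] w 87.82163651344383 gf 0.0 F [-0.036  0.458 -1.095] q [-0.316  0.41   1.819  0.     0.912 -0.547]
shift now-axes [-1.638 -2.079 85.394] shift target-axes [-1.646 -2.025 85.395] turn [ 0.001  0.    -0.004]
```

View pics/s6.png

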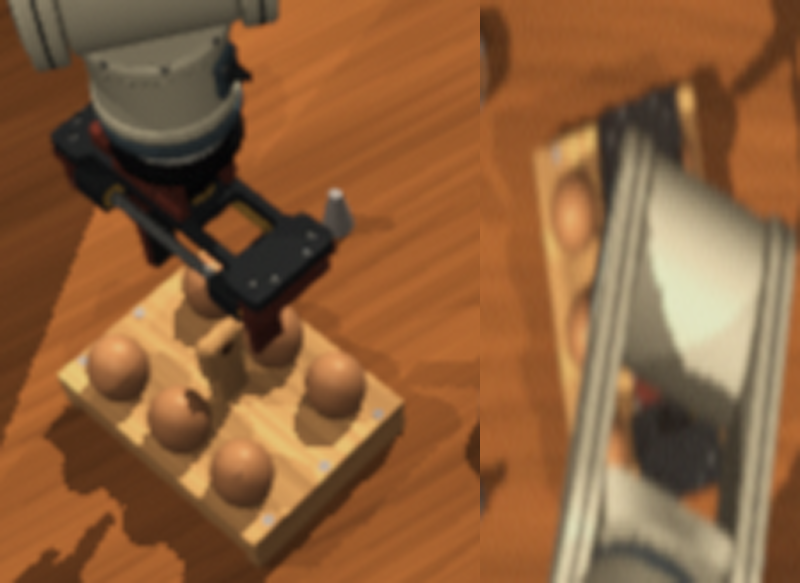

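All six wells now hold upright eggs, and well2's egg is at (335,385). The open fingers line up with the paddle along the carrier's x. Next I'll descend on the handle.

```bash
python3 -m pendant '{"grip":[1,1,1,1,1,1,1,1],"linear":[[-1.5,-2,10],[0,0,20],[0,0,20],[0,0,20],[0,0,10],[0,0,7],[0,0,0],[0,0,0]],"angular":[[0,0,-0.004],[0,0,0],[0,0,0],[0,0,0],[0,0,0],[0,0,0],[0,0,0],[0,0,0]]}'; python3 -c "
from h import *
go(535.3,-165.3,73,13.4)"
```

```text
t: 19.25
ee_pos: [535.1, -165.0, 74.2]
orientation: [-1.946, -2.466, 0.0]
ft_force: [-0.5, 0.5, -0.9]
width: 87.8
grasp_force: 0.0
t 19.25 ee [ 535.133 -164.995   74.194] w 87.77622132561149 gf 0.0 F [-0.452  0.501 -0.946] q [-0.32   0.543  1.86   0.     0.739 -0.555]
shift now-axes [-0.336  0.092  1.194] shift target-axes [-0.336  0.092  1.194] turn [-0.    -0.     0.001]
```

```bash
python3 -m pendant '{"grip":[-0.5,-0.5,-0.5,-0.5,-0.5,-0.5,-0.52,-0.54,-0.56,-0.58,-0.6,-0.62],"linear":[[0,0,0.5],[0,0,0],[0,0,0],[0,0,0],[0,0,0],[0,0,0],[0,0,0],[0,0,0],[0,0,0],[0,0,0],[0,0,0],[0,0,0]],"angular":[[0,0,0],[0,0,0],[0,0,0],[0,0,0],[0,0,0],[0,0,0],[0,0,0],[0,0,0],[0,0,0],[0,0,0],[0,0,0],[0,0,0]]}'; python3 -m pendant '{"grip":[-0.66,-0.7,-0.8,-1,-1,-1],"linear":[[0,0,0],[0,0,0],[0,0,0],[0,0,0],[0,0,0],[0,0,0]],"angular":[[0,0,0],[0,0,0],[0,0,0],[0,0,0],[0,0,0],[0,0,0]]}'
```

```text
t: 20.25
ee_pos: [533.9, -165.2, 73.6]
orientation: [-1.945, -2.465, 0.002]
ft_force: [-5.1, -2.8, 4.1]
width: 17.3
grasp_force: 2.8
t: 20.75
ee_pos: [533.6, -165.2, 73.6]
orientation: [-1.945, -2.465, 0.002]
ft_force: [-5.3, -2.3, 3.0]
width: 16.1
grasp_force: 30.0
```

```bash
python3 -m pendant '{"grip":[-1,-1,-1,-1,-1,-1,-1,-1,-1],"linear":[[0,0,-1],[0,0,-2],[0,0,-3],[0,0,-4],[0,0,-4],[0,0,-3],[0,0,-2],[0,0,-1],[0,0,0]],"angular":[[0,0,0],[0,0,0],[0,0,0],[0,0,0],[0,0,0],[0,0,0],[0,0,0],[0,0,0],[0,0,0]]}'; python3 - <<'E'
from h import *
a=ctrl.get_image("scene")[130:300,180:320,::-1]
cv2.imwrite("pics/s7.png",cv2.resize(a,(480,583),interpolation=2))
E
```

```text
t: 21.5
ee_pos: [535.1, -165.1, 94.0]
orientation: [1.946, 2.465, 0.0]
ft_force: [0.1, 0.7, -8.3]
width: 16.0
grasp_force: 30.0
```

View pics/s7.png

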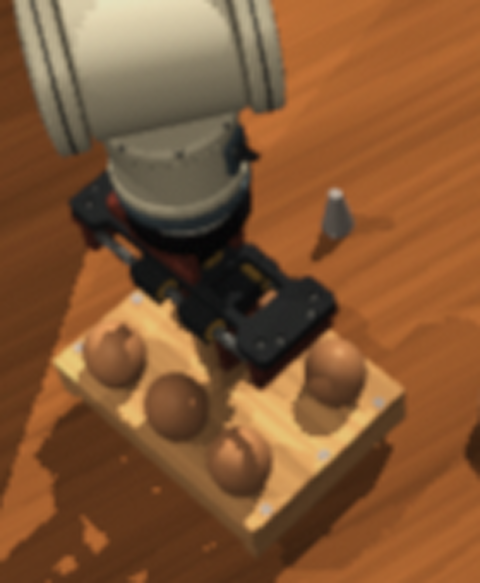

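The carrier is lifted 20 mm and level, with its full weight (8 N) hanging on the grip and the visible eggs seated. I'll continue slowly to about 150 mm.

```bash
python3 -m pendant '{"grip":[-1,-1,-1,-1,-1,-1,-1,-1,-1,-1,-1,-1],"linear":[[0,0,-1],[0,0,-3],[0,0,-5],[0,0,-7],[0,0,-8],[0,0,-8],[0,0,-8],[0,0,-8],[0,0,-8],[0,0,-8],[0,0,-8],[0,0,-8]],"angular":[[0,0,0],[0,0,0],[0,0,0],[0,0,0],[0,0,0],[0,0,0],[0,0,0],[0,0,0],[0,0,0],[0,0,0],[0,0,0],[0,0,0]]}';python3 -m pendant '{"grip":[-1,-1,-1,-1,-1,-1,-1,-1,-1,-1,-1,-1],"linear":[[0,0,-8],[0,0,-8],[0,0,-8],[0,0,-8],[0,0,-6],[0,0,-5],[0,0,-3],[0,0,-1],[0,0,0],[0,0,0],[0,0,0],[0,0,0]],"angular":[[0,0,0],[0,0,0],[0,0,0],[0,0,0],[0,0,0],[0,0,0],[0,0,0],[0,0,0],[0,0,0],[0,0,0],[0,0,0],[0,0,0]]}';python3 -m pendant '{"grip":[-1,-1,-1,-1,-1,-1],"linear":[[0,0,0],[0,0,0],[0,0,0],[0,0,0],[0,0,0],[0,0,0]],"angular":[[0,0,0],[0,0,0],[0,0,0],[0,0,0],[0,0,0],[0,0,0]]}'; python3 - <<'E'
from h import *
a=ctrl.get_image("scene")[60:300,160:360,::-1]
cv2.imwrite("pics/s8.png",cv2.resize(a,(480,576),interpolation=2))
print(np.abs(ctrl.get_obs()["qvel"]).max())
E
```

```text
t: 22.55
ee_pos: [534.8, -165.1, 174.5]
orientation: [1.947, 2.466, -0.0]
ft_force: [-0.4, -0.6, -7.0]
width: 15.7
grasp_force: 30.0
t: 23.55
ee_pos: [534.7, -165.0, 220.3]
orientation: [-1.946, -2.465, 0.0]
ft_force: [-0.8, 0.9, -7.5]
width: 15.8
grasp_force: 30.0
t: 24.05
ee_pos: [534.9, -165.1, 220.7]
orientation: [-1.947, -2.466, 0.0]
ft_force: [-0.3, -0.4, -8.4]
width: 15.9
grasp_force: 30.0
0.001763974273413934
```

View pics/s8.png

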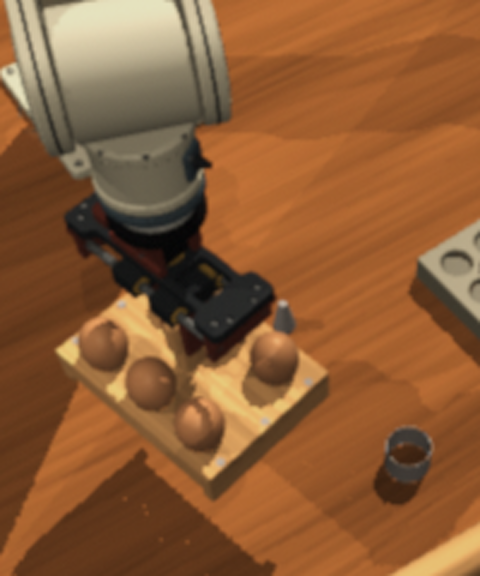

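The carrier hangs level and still about 147 mm above the bench, and the eggs I can see are in their wells. The cutter at (408,455) and the nozzle are undisturbed. Handing in.

```bash
python3 -c "
from workcell import ctrl
print(ctrl.close_job())"
```

```text
the job is handed in; nothing more can be done
None
```

The job is handed in: both tray eggs went gently into the two empty wells, and the arm is holding the full carrier level and still by its handle, about 147 mm above the bench; no verdict came back.

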